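# Back the tube carousel up one notch

## Task

The hand-fed tube carousel was advanced one place too far. With the fingertips only, lift the ratchet pawl by its bar and throw it over onto its back rest, push the wheel backward (counter-clockwise seen from above) by exactly one notch using one of its upright pegs, then tip the pawl back over so that it drops home into the next notch. Do not pinch the pegs or the bar between the fingers, and leave the rack, bottle and jar where they stand.

Things in the scene. Friction and masses are not known exactly. Their poses are not given: they have to be found in the camera images.
- carousel: Fixed carousel: blue round base (244 mm wide) under a flat white wheel. Origin on the table on the wheel's vertical axis, z up; its x axis points away from the robot within 0.3 rad. The pawl stands on its -y side, nose towards -x. Bracket cheeks at (75, -101) mm rise to 101 mm; the back rest post at (134, -112) mm, 12 by 16 mm, rises to 104 mm. Tubes fixed on the wheel (46 mm radius) rise to 102 mm.
- wheel (a joint): Wheel angle, rad, growing backward (counter-clockwise from above); at the start within 0.06 of 0. Wheel 222 mm wide, top 65 mm above the table, 12 rim teeth (tops at 79 mm): one notch is 0.524. Pawl down: about 0.1 of play either way, then blocked backward, clicking past forward. Pawl up: turns both ways against light friction (0.09 N m) and stays where it is left.
- peg0 (a point): Centre of the top of one of the wheel's four equal upright steel pegs: 12 mm diameter, top 105 mm above the table, 40 mm of it above the wheel, 78 mm from the wheel's axis. At wheel angle 0 it lies at 45 degrees (between the carousel's +x and +y).
- peg1 (a point): Top of the next peg, a quarter turn counter-clockwise from peg0, otherwise equal.
- peg2 (a point): Top of the next peg, a half turn from peg0, otherwise equal.
- peg3 (a point): Top of the next peg, three quarters of a turn counter-clockwise from peg0 (the one nearest the pawl, farther from the robot), otherwise equal.
- pawl (a joint): Pawl angle, rad: 0 with the nose down in a notch, growing as the nose is lifted up and over towards the carousel's +x, 2.0 lying back on the rest. Below about 1.3 it falls down by its weight (about 120 g, damped hinge), above that it falls onto the rest and stays. With the nose on a tooth it reads up to 0.2.
- lift_bar (a point): Middle of the free part of the pawl's lift bar: steel rod, 10 mm wide, level along the carousel's y, sticking out past the wheel's rim, free 25 mm each side of this point, nothing under it. Pawl down: 50 mm to the -x side of the hinge and 42 mm above it (127 mm above the table); pawl on its rest: 59 mm to the +x side, 28 mm above it. It lies at y = -137 mm in the carousel's frame.
- pawl_hinge (a point): Point on the pawl's hinge axis (level, along the carousel's y), 85 mm above the table, at (75, -101) mm in the carousel's frame. The pawl's arm reaches 80 mm from here, so it stands to about 170 mm above the table when thrown over. Lead the lift bar up and over along its 65 mm arc about this axis: a level push with no lift can bind by friction while the pawl is down.
- tube_rack: Orange rack of capped tubes standing loose, 96 by 52 mm, 79 mm high; origin at its underside's centre. To be left alone.
- reagent_bottle: Amber bottle standing loose, 48 mm diameter, 95 mm high; origin at its underside's centre. To be left alone.
- specimen_jar: Clear jar with white lid standing loose, 52 mm diameter, 55 mm high; origin at its underside's centre. To be left alone.

How it is judged:
By the outcome, as a careful person would: the job done as asked, in the order asked, and still so for the second after the job is handed in, with the robot touching nothing.
It also fails if it takes over 58 s, if anything falls off the work surface, if the arm or the gripper's body presses on something with over 40 N, if the wrist force passes 120 N, or if a joint passes its speed limit or range.

## Robot

A 6-joint arm with a two-finger parallel gripper is mounted at the origin on the work surface. World frame = base frame: x ahead of the robot, y to its left, z up, the work surface at z = 0. Lengths are in m, angles in rad, forces in N, time in s.
With the tool pointing down it reaches from about 0.3 to 0.775 m from the base axis. Payload 14.6 kg.
Tool frame: the origin (TCP) lies at the very end of the fingers, on their centre line; the grasp point (between the pads) lies 19 mm behind it; y points along the fingers, z is the direction in which the jaws open and shut, and the axes are right-handed (so a half turn about y gives the same grasp; the last joint's range is limited). The gripper opens to 94 mm and grips with 3 to 60 N. Pads are 16 mm wide; open, the fingers measure 119 mm over their backs; the gripper's body (75 mm by 177 mm) begins 78 mm behind the grasp point.
Start: joints at [-1.389, 0.3, 1.521, -0, 1.321, -0.067], TCP at [0.135, -0.533, 0.205] pointing down, gripper open.
Joint ranges: [-3.03, 3.03], [-0.79, 2.21], [0.23, 2.52], [-1.04, 4.18], [0, 3.07], [-2.55, 2.55]. Speed limits (rad/s): [2.22, 2.22, 2.57, 3.14, 3.14, 3.14].

## Interface

Orientations are given as a unit quaternion [w, x, y, z].
In Python, from cell import * gives the robot as it stands. The module is installed in compiled form; this text tells all that it offers.
- The arm moves only by the tool drive_tool, never from a script. Its argument "steps" is a list of rows, each a list of 7 numbers: the turn, a rotation vector about the tool's x, y, z in units of 6 degrees (1.0 is 6 degrees), then the shift along the tool's x, y, z in units of 30 mm (1.0 is 30 mm), then the finger opening in mm, from 0 to 94. A call has 1 to 10 rows; each row shifts and turns the commanded pose from where the row before left it, along the tool's axes as they then stand; what a row does not reach is not made up. A row lasts 1/12 s, in which the tool goes at most 41.7 mm and 7.16 degrees, less where a joint would pass 70% of its speed; a pose out of reach is approached as far as the arm can. A call is refused whole if a number of a shift passes 1 or a number of a turn 1, either way. A call with a gripper value outside its range is refused whole. The fingers move at their own pace and stop on an object; "force" is the grip in N (left out, the last holds). Time passes only in rows, so rows that do not move let the fingers close. It gives the time, the measured TCP pose, the force and the opening at its end, in the units of the state.
- get_state(): the state, without advancing time (a new reading comes with each control period).
- camera(name): name is "scene" or "top" or "wrist"; returns the picture (400x640x3 uint8, red, green, blue); there is no depth.
- camera_params(name): a dict with "fx", "fy", "cx", "cy" (pixels), "camera_from_world" (4x4, takes a point from world to camera coordinates). Camera axes: x right, y down, z forward; pixel columns grow to the right and rows downward; lengths in m; the calibration is good to about 2 mm. The wrist camera is an equidistant fisheye: a pixel r from the principal point sees the ray r / f radians off the axis. A picture is of the moment at which its call begins: read the wrist's pose just before it. camera_params takes no time and is no camera call; for the wrist camera it gives the pose at the moment of the call.
- job_done(): hands the job in, once; it reports no verdict.
The state is a dict: "time": time; "joint_pos": joint angles; "dq": joint speeds; "joint_torque": joint torques, N m; "ee_pos": TCP position; "eef_rot": TCP orientation; "force": force on the tool from outside, world axes, zero at the start; "ft_torque": the same for the moment, N m; "opening": finger opening in m.
Only numpy, scipy, OpenCV 4.12 (cv2) and the standard library are available. Lean on these libraries where they do the work, as an engineer would, in place of code of your own. Each camera call takes 0.05 s, during which the arm holds its last target. There are 200 camera calls.

## Working session

There is one attempt and no reset: what is moved stays moved. The work goes in short steps, Python scripts to look and compute and a tool call to move; the robot and the scene stay as the last step left them, time stands still between calls to the robot, and variables do not carry over. Pictures are saved under pics/ and viewed, about 8 in all and at most 12, crops included, and the job is handed in when it is done.

Besides the shell and the picture viewer there is one more tool, called after "Request:" by a JSON object that holds its "method" and its "body". drive_tool: Moves the arm, as the interface text tells. Its arguments: {"type":"object","properties":{"steps":{"type":"array","items":{"type":"array","items":{"type":"number"}}},"force":{"type":"number"}},"required":["steps"]}

```bash
mkdir -p pics
python3 - <<'E'
from cell import *
import cv2,numpy as np
s=get_state();print(s)
for n in("top","scene"):
    cv2.imwrite(f"pics/{n}0.png",cv2.cvtColor(camera(n),cv2.COLOR_RGB2BGR)); print(n,camera_params(n))
E
```

```text
{'time': 0.0, 'joint_pos': array([-1.38855526e+00,  3.00481462e-01,  1.52158419e+00, -1.85615910e-05,
        1.32071313e+00, -6.65866892e-02]), 'dq': array([ 0.00166954, -0.00077627, -0.00103529, -0.00058108,  0.00109025,
       -0.00029952]), 'joint_torque': array([-2.99245774e-03, -5.31813025e+01, -3.52745390e+01,  7.07251928e-02,
        2.44299212e-02, -7.96303311e-05]), 'ee_pos': array([ 0.13539815, -0.53279644,  0.20487934]), 'eef_rot': array([ 0.08771814, -0.0877793 ,  0.70205921, -0.70122263]), 'force': array([ 0.74236674,  0.29615859, -1.12189363]), 'ft_torque': array([-0.07322172, -0.02241404, -0.03843759]), 'opening': 0.09358869125256475}
top {'fx': 397.9540592110154, 'fy': 397.9540592110154, 'cx': 318.08726028896183, 'cy': 193.5734364895301, 'camera_from_world': array([[ 0.02027038, -0.99978919,  0.00326847,  0.08156359],
       [-0.99702437, -0.0204573 , -0.07432292,  0.58631704],
       [ 0.07437412, -0.00175219, -0.99722887,  1.00828084],
       [ 0.        ,  0.        ,  0.        ,  1.        ]])}
scene {'fx': 443.24940885369125, 'fy': 443.24940885369125, 'cx': 319.4023413716977, 'cy': 196.5607101929989, 'camera_from_world': array([[ 0.59639693,  0.80256628, -0.01407355, -0.42006206],
       [ 0.45332247, -0.35123523, -0.8192268 , -0.13502515],
       [-0.66242694,  0.48220449, -0.57329694,  1.33402425],
       [ 0.        ,  0.        ,  0.        ,  1.        ]])}
```

View pics/top0.png

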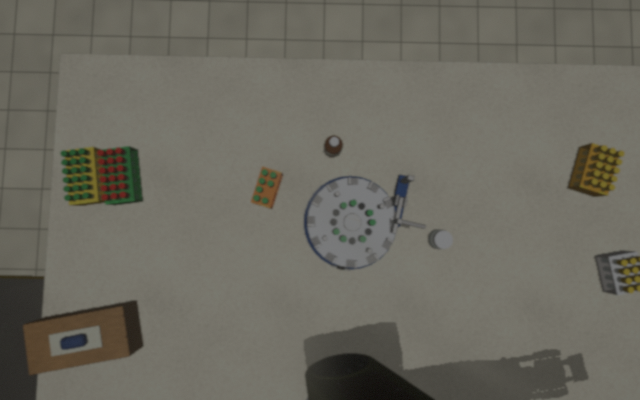

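View pics/scene0.png

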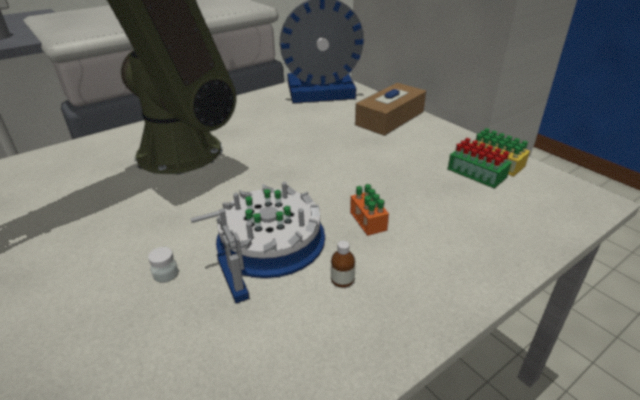

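The top view shows the wheel centred near (351,222), the pawl bracket near (402,195), the bar near (412,224), the jar at (440,239), the rack at (266,187) and the bottle at (333,146). Next I'll take an enlarged crop with measurements.

```bash
cat > h.py <<'E'
from cell import *
import cv2,numpy as np
from scipy.spatial.transform import Rotation as R
def ray(n,u,v):
    p=camera_params(n);T=p["camera_from_world"]
    d=T[:3,:3].T@np.array([(u-p["cx"])/p["fx"],(v-p["cy"])/p["fy"],1]);return -T[:3,:3].T@T[:3,3],d
def plane(n,u,v,z):
    o,d=ray(n,u,v);return o+d*(z-o[2])/d[2]
def proj(n,P):
    p=camera_params(n);T=p["camera_from_world"];c=T[:3,:3]@np.asarray(P)+T[:3,3]
    return np.array([p["cx"]+p["fx"]*c[0]/c[2],p["cy"]+p["fy"]*c[1]/c[2]])
def save(im,name):cv2.imwrite("pics/"+name,cv2.cvtColor(im,cv2.COLOR_RGB2BGR))
E
python3 - <<'E'
from h import *
im=camera("top")
hsv=cv2.cvtColor(im,cv2.COLOR_RGB2HSV)
m=cv2.inRange(hsv,(100,90,20),(130,255,255));m[:165]=0;m[280:]=0;m[:,:295]=0;m[:,430:]=0
ys,xs=np.nonzero(m)
pts=np.array([plane("top",x,y,0.0)[:2] for x,y in zip(xs,ys)])
print(len(xs),xs.min(),xs.max(),ys.min(),ys.max())
# centre from wheel disc extents
print(plane("top",351,222,.065))
c=cv2.resize(im[150:270,295:455],None,fx=5,fy=5,interpolation=cv2.INTER_CUBIC)
save(cv2.convertScaleAbs(c,alpha=1.5),"topc.png")
E
```

```text
137 309 406 176 246
[0.51267138 0.01098968 0.065     ]
```

View pics/topc.png

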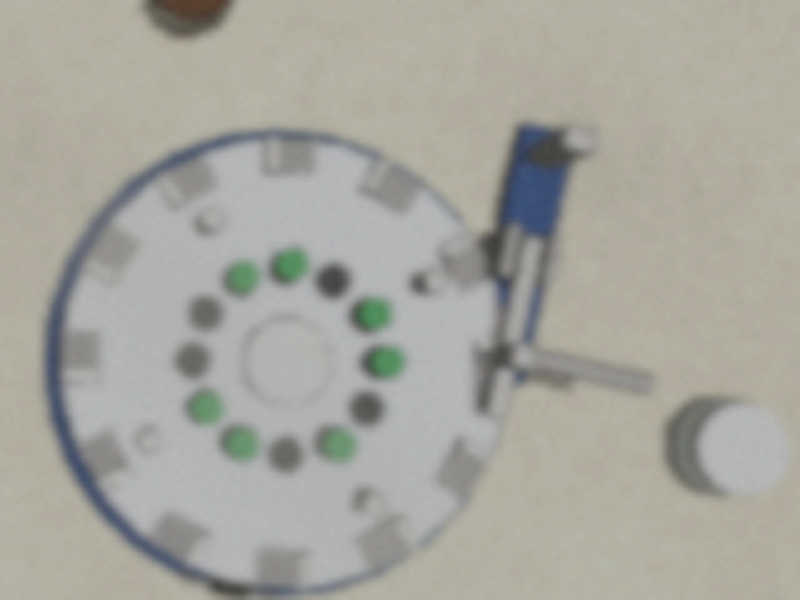

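Run:
```python
from h import *
def P(x,y,z): return plane("top",295+(x+.5)/5-.5,150+(y+.5)/5-.5,z)
C=P(284,361,.065)
print("C",C, "hub",P(287,361,.066))
pk={"peg0":(212,219),"peg1":(148,440),"peg2":(370,501),"peg3":(433,283)}
ang={0:45,1:135,2:225,3:315}
pts=np.array([P(*v,.105) for v in pk.values()])
print(pts,"mean",pts.mean(0))
for i,p in enumerate(pts):
    d=p-C; print(np.hypot(*d[:2]),np.degrees(np.arctan2(d[1],d[0]))-ang[i])
for n,(x,y,z),l in [("post",(580,137,.104),(134,-112)),("barend",(648,382,.127),(25,-162)),("barbase",(525,355,.127),(25,-106)),("peg",(0,0,0),(1,0))]:
    p=P(x,y,z);d=(p-C)[:2];print(n,p,np.hypot(*d),np.hypot(*l),"yaw",np.degrees(np.arctan2(d[1],d[0])-np.arctan2(l[1],l[0])))
print("jar",P(742,447,.055),"bottle",plane("top",333,141,.095))
s=get_state();print(R.from_quat(s["eef_rot"],scalar_first=True).as_matrix())
```

```text
C [0.51318344 0.0100099  0.065     ] hub [0.51320809 0.00861801 0.066     ]
[[ 0.57965466  0.04867986  0.105     ]
 [ 0.47449387  0.07712197  0.105     ]
 [ 0.44803815 -0.02794443  0.105     ]
 [ 0.55134128 -0.05674844  0.105     ]] mean [0.51338199 0.01027724 0.105     ]
0.07690116619971493 -14.811086007141053
0.07746555774335415 -15.036898334097202
0.0753952202481503 -374.7744714138415
0.07689406347256375 -375.2485070114709
post [ 0.62264025 -0.12660492  0.104     ] 0.17505542810480526 174.64249196572982 yaw -11.408448272717651
barend [ 0.50658501 -0.15298633  0.127     ] 0.16312973090139465 163.9176622576103 yaw -11.090922989536365
barbase [ 0.51788175 -0.09605222  0.127     ] 0.10616612964886604 108.90821823902914 yaw -10.734229745784297
peg [0.70232126 0.15840856 0.        ] 0.2404064856786449 1.0 yaw 38.11794264430031
jar [ 0.47521368 -0.21915515  0.055     ] bottle [0.70776224 0.06003101 0.095     ]
[[-9.69210339e-01 -1.53228652e-04  2.46234227e-01]
 [-2.46234268e-01  8.34290393e-04 -9.69209982e-01]
 [-5.69201108e-05 -9.99999640e-01 -8.46333020e-04]]
```

Request:
{"method": "drive_tool", "body": {"steps": [[0,0.85,0,0,0,0,0],[0,0.85,0,0,0,0,0],[0,0.85,0,0,0,0,0],[0,0.85,0,0,0,0,0],[0,0.85,0,0,0,0,0],[0,0,0,-0.46,0,-0.96,0],[0,0,0,-0.46,0,-0.96,0],[0,0,0,-0.46,0,-0.96,0],[0,0,0,-0.46,0,-0.96,0],[0,0,0,-0.46,0,-0.96,0]], "force": 20}}

```text
time: 0.98
ee_pos: [0.2317, -0.4039, 0.2053]
eef_rot: [-0.069, 0.069, 0.704, -0.704]
force: [0.2, -0.8, -0.4]
opening: 0.031
```

Request:
{"method": "drive_tool", "body": {"steps": [[0,0,0,-0.46,0,-0.96,0],[0,0,0,-0.46,0,-0.96,0],[0,0,0,-0.46,0,-0.96,0],[0,0,0,-0.46,0,-0.96,0],[0,0,0,-0.46,0,-0.96,0],[0,0,0,-0.46,0,-0.96,0],[0,0,0,-0.46,0,-0.96,0],[0,0,0,-0.46,0,-0.96,0],[0,0,0,-0.46,0,-0.96,0],[0,0,0,0,0,0,0]]}}

```text
time: 1.82
ee_pos: [0.4055, -0.1719, 0.2054]
eef_rot: [-0.068, 0.068, 0.704, -0.704]
force: [0.1, 0.1, -0.6]
opening: 0.0004
```

Request:
{"method": "drive_tool", "body": {"steps": [[0,0,1,0,0,0,0],[0,0,1,0,0,0,0],[0,0,1,0,0,0,0],[0,0,1,0,0,0,0],[0,0,1,0,0,0,0],[0,0,1,0,0,0,0],[0,0,0,0,0,0,0]]}}

```text
time: 2.4
ee_pos: [0.4017, -0.1748, 0.2039]
eef_rot: [-0.152, -0.285, -0.647, 0.69]
force: [-0.1, -0.2, 0.1]
opening: 0.0005
```

```bash
cat >> h.py <<'E'
C=np.array([.5133,.0101,0]);YAW=-.196
L=R.from_euler("z",YAW).as_matrix()
def local(p): return L.T@(np.asarray(p)-C)*1000
def tool():
    s=get_state();M=R.from_quat(s["eef_rot"],scalar_first=True).as_matrix()
    return s,s["ee_pos"],M
def report():
    s,p,M=tool();print("t",s["time"],"local",local(p).round(1),"F",(L.T@s["force"]).round(1),"open",s["opening"],"\n",(L.T@M).round(3),s["joint_pos"].round(2));return p,M
def go(l):  # units in tool axes to local point in mm
    s,p,M=tool();print("go",l,(M.T@L@(np.array(l)-local(p))/30).round(2))
E
python3 - <<'E'
from h import *
report();go((-45,-145,150))
w=camera("wrist");save(w,"w1.png");print(camera_params("wrist"))
t=camera("top");s=camera("scene")
save(np.hstack([cv2.resize(s[150:310,180:340],None,fx=2.5,fy=2.5),cv2.resize(t[150:270,295:455],None,fx=2.5,fy=400/120)]),"st1.png")
E
```

```text
t 2.4 local [ -73.5 -203.1  203.9] F [-0.1 -0.2  0.1] open 0.0004948736612346182 
 [[-0.807  0.59  -0.001]
 [ 0.001 -0.    -1.   ]
 [-0.59  -0.807 -0.   ]] [-0.66 -0.28  2.24  0.45  0.65  0.83]
go (-45, -145, 150) [ 0.3   2.01 -1.94]
{'fx': 309.70691628693146, 'fy': 309.70691628693146, 'cx': 320.3517161226929, 'cy': 202.85124376445114, 'camera_from_world': array([[-1.97220374e-01, -9.80358868e-01, -7.83565883e-04,
        -9.17816498e-02],
       [-9.07353204e-01,  1.82836248e-01, -3.78524860e-01,
         4.99031935e-01],
       [ 3.71233468e-01, -7.39418434e-02, -9.25590793e-01,
         2.16937684e-01],
       [ 0.00000000e+00,  0.00000000e+00,  0.00000000e+00,
         1.00000000e+00]])}
```

View pics/w1.png

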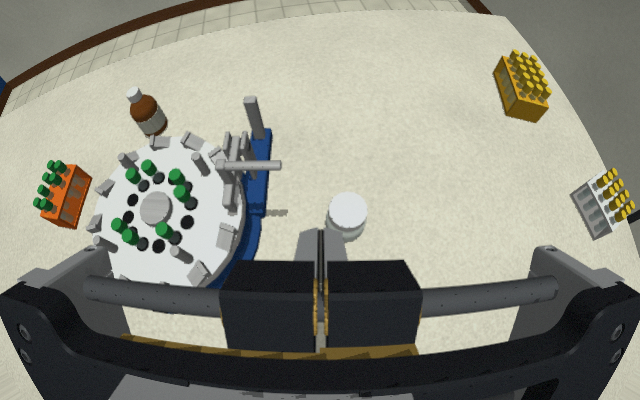

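The wrist view is clear: the bar runs from (217,164) to (280,165), the post is at (252,100) and the jar at (347,212). I'll check the bar by ray and work out the next shift.

```bash
cat >> h.py <<'E'
def wray(u,v,z,p=None):
    p=p or camera_params("wrist");T=p["camera_from_world"]
    a=np.array([(u-p["cx"])/p["fx"],(v-p["cy"])/p["fy"]]);r=np.hypot(*a)
    d=T[:3,:3].T@np.r_[a/r*np.sin(r),np.cos(r)];o=-T[:3,:3].T@T[:3,3];return local(o+d*(z-o[2])/d[2])
E
python3 - <<'E'
from h import *
for n,u,v,z in [("barend",280,165,.127),("bar mid",250,165,.127),("post",251,99,.104),("hub",155,208,.066),("peg0",189,153,.105)]:print(n,wray(u,v,z).round(1))
E
```

```text
barend [  27.4 -163.7  127. ]
bar mid [  28.  -133.4  127. ]
post [ 135.6 -117.5  104. ]
hub [ 5.6  2.7 66. ]
peg0 [ 58.6 -51.8 105. ]
```

Request:
{"method": "drive_tool", "body": {"steps": [[0,0,0,0.15,0.5,-0.97,0],[0,0,0,0.15,0.5,-0.97,0],[0,0,0,0,0.5,0,0],[0,0,0,0,0.5,0,0],[0,0,0,0,0.67,0,0],[0,0,0,0,0.67,0,0],[0,0,0,0,0.67,0,0],[0,0,0,0,0.66,0,0],[0,0,0,0,0,0,0]]}}

```text
time: 3.3
ee_pos: [0.4897, -0.1324, 0.0841]
eef_rot: [-0.15, -0.281, -0.649, 0.69]
force: [0.2, -0.9, 0.2]
opening: 0.0004
```

Run:
```python
from h import *
report();th=.63
x=np.array([-np.cos(th),-np.sin(th)]);y=np.array([np.sin(th),-np.cos(th)])
q=np.array([25,127])+13*x+20*y;go((q[0],-145,q[1]))
save(camera("wrist")[60:300,60:400],"w2.png")
```

```text
t 3.3 local [   4.6 -144.3   84.1] F [ 0.4 -0.9  0.2] open 0.0004172763765861335 
 [[-0.812  0.584  0.001]
 [-0.     0.002 -1.   ]
 [-0.584 -0.812 -0.001]] [-0.4   0.12  2.21  0.56  0.23  0.86]
go (np.float64(26.278537550787416), -145, np.float64(103.18056798050745)) [-0.96 -0.09  0.02]
```

View pics/w2.png

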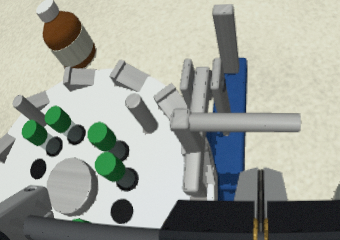

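Request:
{"method": "drive_tool", "body": {"steps": [[0,0,0,-0.4,-0.05,0,0],[0,0,0,-0.4,-0.04,0,0],[0,0,0,-0.16,0,0,0],[0,0,-0.5,-0.078,-0.046,0,0],[0,0,-0.5,-0.078,-0.046,0,0],[0,0,-0.5,-0.078,-0.046,0,0],[0,0,-0.5,-0.078,-0.046,0,0],[0,0,-0.5,-0.078,-0.046,0,0],[0,0,-0.5,-0.078,-0.046,0,0],[0,0,0,0,0,0,0]]}}

```text
time: 4.18
ee_pos: [0.519, -0.1393, 0.1217]
eef_rot: [-0.041, -0.178, -0.684, 0.706]
force: [-0.0, -1.4, 0.4]
opening: 0.0002
```

Run:
```python
from h import *
report()
s=camera("scene");w=camera("wrist")
save(np.hstack([cv2.resize(s[150:310,180:340],(400,400)),cv2.resize(w[60:300,100:400],(400,400))]),"st2.png")
```

```text
t 4.1833 local [  34.7 -145.4  121.7] F [ 0.3 -1.3  0.4] open 0.0001874344851348374 
 [[-0.951  0.309 -0.001]
 [ 0.    -0.002 -1.   ]
 [-0.309 -0.951  0.001]] [-0.35  0.2   1.89  0.07  0.74  1.37]
```

View pics/st2.png

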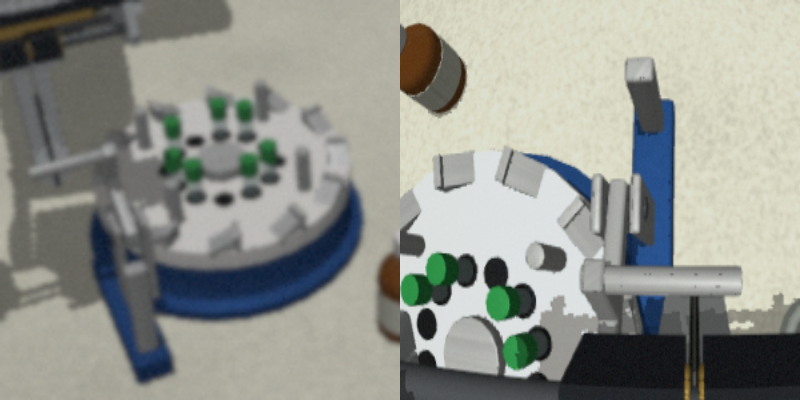

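The bar has lifted with the fingers: in the right panel it rests across them at about (690,280). I'll continue the arc.

Request:
{"method": "drive_tool", "body": {"steps": [[0,0,-0.5,-0.078,-0.046,0,0],[0,0,-0.5,-0.078,-0.046,0,0],[0,0,-0.5,-0.078,-0.046,0,0],[0,0,-0.5,-0.078,-0.046,0,0],[0,0,-0.5,-0.078,-0.046,0,0],[0,0,-0.5,-0.078,-0.046,0,0],[0,0,-0.5,-0.078,-0.046,0,0],[0,0,-0.5,-0.078,-0.046,0,0],[0,0,-0.5,-0.078,-0.046,0,0],[0,0,-0.5,-0.078,-0.046,0,0]]}}

```text
time: 5.12
ee_pos: [0.5392, -0.143, 0.1354]
eef_rot: [-0.143, -0.005, 0.707, -0.693]
force: [0.0, -0.1, 0.9]
opening: 0.0005
```

Request:
{"method": "drive_tool", "body": {"steps": [[0,0,-0.5,-0.078,-0.046,0,0],[0,0,-0.5,-0.078,-0.046,0,0],[0,0,0,-0.15,0,0,0],[0,0,0,-0.15,0,0,0],[0,0,0,-0.15,0,0,0],[0,0,0,-0.15,0,0,0],[0,0,0,-0.15,0,0,0],[0,0,0,-0.15,0,0,0],[0,0,0,-0.15,0,0,0],[0,0,0,-0.15,0,0,0]]}}

```text
time: 5.95
ee_pos: [0.5787, -0.1507, 0.1256]
eef_rot: [-0.178, -0.042, 0.706, -0.684]
force: [0.1, 0.7, 0.1]
opening: 0.0004
```

Request:
{"method": "drive_tool", "body": {"steps": [[0,0,0,-0.15,0,0,0],[0,0,0,-0.15,0,0,0],[0,0,0,0,0,0,0],[0,0,0,0,0,0,0]]}}

```text
time: 6.28
ee_pos: [0.5867, -0.1524, 0.1227]
eef_rot: [-0.179, -0.042, 0.706, -0.684]
force: [0.1, -0.3, 0.6]
opening: 0.0004
```

Run:
```python
from h import *
report()
s=camera("scene");w=camera("wrist")
save(np.hstack([cv2.resize(s[150:310,180:340],(400,400)),cv2.resize(w[60:300,100:400],(400,400))]),"st3.png")
```

```text
t 6.2833 local [ 103.7 -145.   122.7] F [ 0.2 -0.3  0.6] open 0.0004275311496007179 
 [[-0.951 -0.309 -0.   ]
 [ 0.     0.    -1.   ]
 [ 0.309 -0.951 -0.   ]] [-0.3   0.69  1.17 -0.03  1.59  1.47]
```

View pics/st3.png

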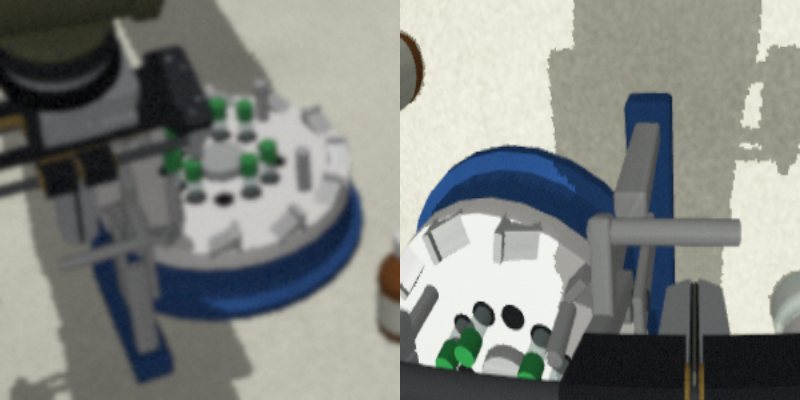

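The pawl is over: its bar lies beyond and clear of the fingers, with the arm near the post. Next I'll retract, straighten up and turn for peg2.

Request:
{"method": "drive_tool", "body": {"steps": [[0,0,0,0.5,0,0,0],[0,0,0,0.5,-0.9,0,0],[0,0,0,0.5,-0.9,0,0],[0,0,1,0,-0.5,0,0],[0,0,1,0,0,0,0],[0,0,1,0,0,0,0],[0,-1,0,0,0,0,0],[0,-1,0,0,0,0,0],[0,-1,0,0,0,0,0],[0,-1,0,0,0,0,0]]}}

```text
time: 7.22
ee_pos: [0.5654, -0.1481, 0.2029]
eef_rot: [-0.081, 0.08, -0.702, 0.703]
force: [0.5, 0.5, -0.3]
opening: 0.0008
```

Request:
{"method": "drive_tool", "body": {"steps": [[0,-1,0,0,0,0,0],[0,-1,0,0,0,0,0],[0,-0.87,0,0,0,0,0],[0,0,0,0,0,0,0]]}}

```text
time: 7.55
ee_pos: [0.5654, -0.1481, 0.2027]
eef_rot: [-0.184, 0.184, -0.683, 0.683]
force: [0.5, -0.6, 0.7]
opening: 0.0003
```

Run:
```python
from h import *
report();go((-75,-33,150));go((-75,-33,87))
```

```text
t 7.55 local [  82.  -145.   202.7] F [ 0.6 -0.5  0.7] open 0.00030640746738097775 
 [[-0.75   0.     0.662]
 [-0.662  0.    -0.75 ]
 [-0.    -1.     0.   ]] [-0.32  0.38  1.42  0.    1.34  0.72]
go (-75, -33, 150) [ 1.45  1.76 -6.26]
go (-75, -33, 87) [ 1.45  3.86 -6.26]
```

Now I'll cross at height to above the peg2 side, take one close look, and then descend.

Request:
{"method": "drive_tool", "body": {"steps": [[0,0,0,0.2,0,-0.9,0],[0,0,0,0.2,0,-0.9,0],[0,0,0,0.2,0,-0.9,0],[0,0,0,0.2,0,-0.9,0],[0,0,0,0.2,0,-0.9,0],[0,0,0,0.2,0,-0.9,0],[0,0,0,0.25,0,-0.86,0],[0,0,0,0,0.6,0,0],[0,0,0,0,0.6,0,0],[0,0,0,0,0.56,0,0]]}}

```text
time: 8.38
ee_pos: [0.4339, -0.0069, 0.1495]
eef_rot: [-0.182, 0.181, -0.683, 0.684]
force: [0.1, 0.0, -0.5]
opening: 0.0003
```

Run:
```python
from h import *
report();go((-75,-33,87))
s=camera("scene");w=camera("wrist")
save(np.hstack([cv2.resize(s[150:310,180:340],(400,400)),w]),"st4.png")
im=cv2.imread("pics/st4.png");cv2.imwrite("pics/st4.png",cv2.resize(im[:,:],(800,308)))
```

```text
t 8.3833 local [-74.6 -32.1 149.5] F [ 0.1  0.1 -0.5] open 0.00031442795886022526 
 [[-0.754  0.002  0.657]
 [-0.657  0.    -0.754]
 [-0.001 -1.     0.001]] [-0.1   0.1   1.9  -0.    1.14  0.95]
go (-75, -33, 87) [0.03 2.08 0.01]
```

View pics/st4.png

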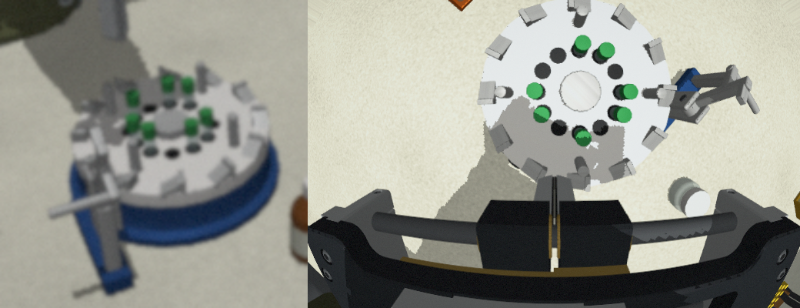

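The pawl lies back on its rest. Peg2 is at about (580,177), just to the right of the fingertips at (553,185), so I'll descend beside it and push along the arc.

Request:
{"method": "drive_tool", "body": {"steps": [[0,0,0,0,0.7,0,0],[0,0,0,0,0.7,0,0],[0,0,0,0,0.68,0,0],[0,0,0,0,0,0.1,0],[0,0,0,0,0,0.12,0],[0,0,0,0,0,0,0]]}}

```text
time: 8.98
ee_pos: [0.4385, -0.0136, 0.0889]
eef_rot: [-0.183, 0.182, -0.683, 0.683]
force: [0.3, 0.5, -0.2]
opening: 0.0002
```

Request:
{"method": "drive_tool", "body": {"steps": [[0,-0.5,0,0.029,0,0.137,0],[0,-0.5,0,0.029,0,0.137,0],[0,-0.5,0,0.029,0,0.137,0],[0,-0.5,0,0.029,0,0.137,0],[0,-0.5,0,0.029,0,0.137,0],[0,-0.5,0,0.029,0,0.137,0],[0,-0.5,0,0.029,0,0.137,0],[0,-0.5,0,0.029,0,0.137,0],[0,-0.5,0,0.029,0,0.137,0],[0,0,0,0,0,0,0]]}}

```text
time: 9.82
ee_pos: [0.4572, -0.0459, 0.0889]
eef_rot: [-0.338, 0.337, -0.621, 0.622]
force: [0.3, 1.3, -0.3]
opening: 0.0005
```

Run:
```python
from h import *
p,M=report();d=local(p);m=L.T@M
print("tip r",np.hypot(d[0],d[1]),"in tool", (m.T@np.r_[d[:2],0]).round(1))
q=d+18.5*m[:,2];print("peg if touching",q,np.hypot(*q[:2]),"wheel",np.arctan2(q[1],q[0])-np.radians(-135))
t=camera("top");save(cv2.convertScaleAbs(cv2.resize(t[150:270,295:455],None,fx=5,fy=5,interpolation=cv2.INTER_CUBIC),alpha=1.5),"t5.png")
save(camera("wrist"),"w5.png")
```

```text
t 9.8167 local [-44.1 -65.9  88.9] F [ 0.   1.3 -0.3] open 0.0005492986766062843 
 [[-0.37   0.002  0.929]
 [-0.929  0.    -0.37 ]
 [-0.001 -1.     0.002]] [-0.18  0.24  1.89  0.    1.    0.4 ]
tip r 79.26932669052289 in tool [ 77.5  -0.1 -16.6]
peg if touching [-26.92195805 -72.70744614  88.92008049] 77.53170028621697 wheel 0.4307738590096939
```

View pics/t5.png

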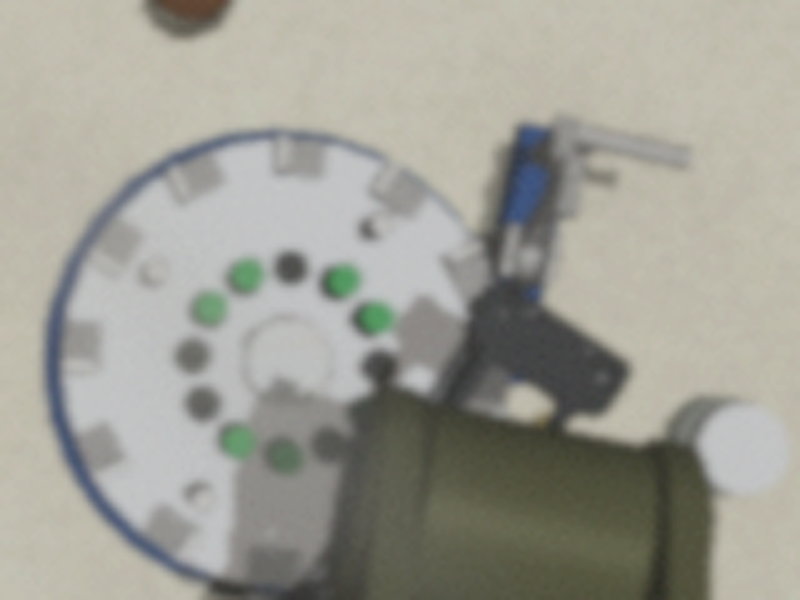

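The pawl is on its rest and the wheel has turned; peg0 is at (152,270), peg1 at (201,494) and peg3 at (376,227). Computing the angle now.

Run:
```python
from h import *
def P(x,y,z): return plane("top",295+(x+.5)/5-.5,150+(y+.5)/5-.5,z)
for a,u,v in[(45,153,270),(135,202,494),(315,376,227)]:
    d=local(P(u,v,.105));print(np.hypot(*d[:2]),((np.degrees(np.arctan2(d[1],d[0]))-a+180)%360-180)*np.pi/180)
```

```text
78.11972735863222 0.42131766532374526
75.71404054770623 0.4073597206082893
75.3257790154358 0.42943288038759286
```

Request:
{"method": "drive_tool", "body": {"steps": [[0,-0.25,0,0.015,0,0.069,0],[0,-0.25,0,0.015,0,0.069,0],[0,0,0,0,0,0,0],[0,0,0,0,0,-0.3,0],[0,0,0,0,0,0,0],[0,0,0,0,-0.8,0,0],[0,0,0,0,-1,0,0],[0,0,0,0,-1,0,0],[0,0,0,0,-1,0,0],[0,0,0,0,0,0,0]]}}

```text
time: 10.75
ee_pos: [0.4529, -0.0439, 0.2067]
eef_rot: [-0.355, 0.351, -0.611, 0.614]
force: [0.4, 0.3, 1.5]
opening: 0.0006
```

Run:
```python
from h import *
p,M=report()
t=camera("top");save(cv2.convertScaleAbs(cv2.resize(t[150:270,295:455],None,fx=5,fy=5,interpolation=cv2.INTER_CUBIC),alpha=1.5),"t6.png")
```

```text
t 10.75 local [-48.7 -64.7 206.7] F [0.3 0.4 1.5] open 0.0005645652492033956 
 [[-0.323  0.008  0.946]
 [-0.946  0.    -0.323]
 [-0.003 -1.     0.008]] [-0.18  0.08  1.78  0.    1.27  0.35]
```

View pics/t6.png

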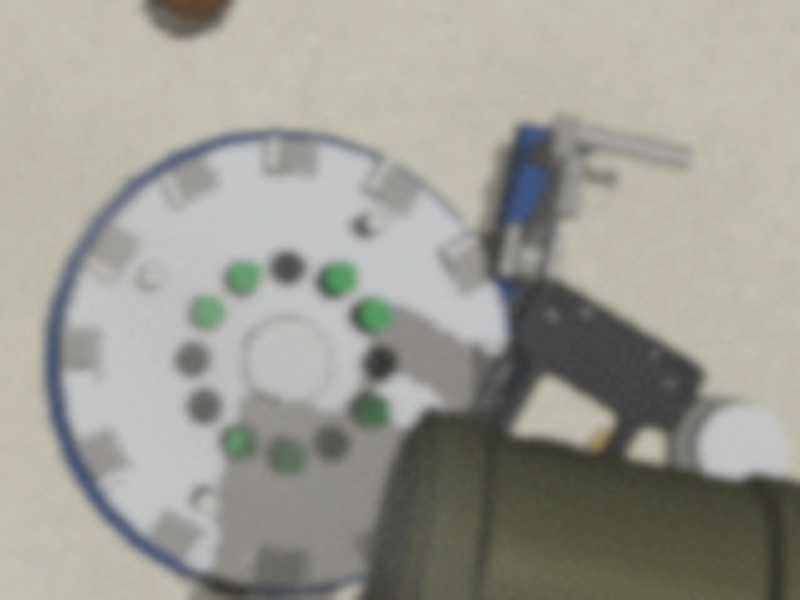

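The teeth stand at the same pixels as at the start, e.g. (290,155) and (463,257), so the wheel moved one full notch. The pawl is still on its rest, with the bar from (570,130) to (690,157). Next I'll go to the far side of the bar.

Request:
{"method": "drive_tool", "body": {"steps": [[0,0.99,0,0,0,0,0],[0,0.99,0,0,0,0,0],[0,0.99,0,0,0,0,0],[0,0.99,0,0,0,0,0],[0,0.99,0,0,0,0,0],[0,0.99,0,0,0,0,0],[0,0.99,0,0,0,0,0],[0,0.99,0,0,0,0,0],[0,0.99,0,0,0,0,0],[0,0.99,0,0,0,0,0]]}}

```text
time: 11.63
ee_pos: [0.4507, -0.0436, 0.2002]
eef_rot: [0.001, -0.002, 0.707, -0.707]
force: [0.9, -0.2, -0.8]
opening: 0.0009
```

Request:
{"method": "drive_tool", "body": {"steps": [[0,0.99,0,0,0,0,0],[0,0.99,0,0,0,0,0],[0,0,0,-0.93,0,0.34,0],[0,0,0,-0.93,0,0.34,0],[0,0,0,-0.93,0,0.34,0],[0,0,0,-0.93,0,0.34,0],[0,0,0,-0.93,0,0.34,0],[0,0,0,-0.93,0,0.34,0],[0,0,0,-0.93,0,0.34,0],[0,0,0,-0.93,0,0.34,0]]}}

```text
time: 12.47
ee_pos: [0.6549, -0.1681, 0.1997]
eef_rot: [-0.071, 0.069, 0.704, -0.704]
force: [0.5, 0.1, 0.2]
opening: 0.0006
```

Request:
{"method": "drive_tool", "body": {"steps": [[0,0,-1,0,0,0,0],[0,0,-1,0,0,0,0],[0,0,-1,0,0,0,0],[0,0,-1,0,0,0,0],[0,0,-1,0,0,0,0],[0,0,0,0,0,0,0]]}}

```text
time: 12.97
ee_pos: [0.6541, -0.1672, 0.1927]
eef_rot: [-0.255, -0.121, 0.697, -0.659]
force: [0.6, 0.3, -3.8]
opening: 0.0005
```

Run:
```python
from h import *
report();go((182,-147,120))
th=np.radians(30);x=np.array([-np.cos(th),np.sin(th)]);y=np.array([-np.sin(th),-np.cos(th)])
c=np.array([134,113])-13*x+20*y
for n,q in [("retr",c-25*x-50*y),("pre",c-25*x),("contact",c)]:print(n,q);go((q[0],-147,q[1]))
def P(x,y,z): return plane("top",295+(x+.5)/5-.5,150+(y+.5)/5-.5,z)
print("bar",local(P(688,157,.113)),local(P(580,134,.113)))
```

```text
t 12.9667 local [ 172.6 -146.5  192.7] F [ 0.5  0.4 -3.8] open 0.0005485110388437083 
 [[-0.857 -0.515 -0.002]
 [ 0.001  0.001 -1.   ]
 [ 0.515 -0.857 -0.001]] [-0.29  1.03  0.48 -0.05  2.17  1.46]
go (182, -147, 120) [-1.52  1.92  0.02]
retr [181.90896534 119.98076211]
go (np.float64(181.9089653438087), -147, np.float64(119.98076211353316)) [-1.51  1.92  0.02]
pre [156.90896534  76.67949192]
go (np.float64(156.9089653438087), -147, np.float64(76.67949192431122)) [-1.54  3.58  0.02]
contact [135.25833025  89.17949192]
go (np.float64(135.2583302491977), -147, np.float64(89.17949192431122)) [-0.71  3.6   0.02]
bar [ 134.04692204 -162.76122485  113.        ] [ 133.78710448 -110.65062802  113.        ]
```

Request:
{"method": "drive_tool", "body": {"steps": [[0,0,0,-0.5,0,0,0],[0,0,0,-0.5,0.3,0,0],[0,0,0,-0.54,0.5,0,0],[0,0,0,0,0.6,0,0],[0,0,0,0,0.6,0,0],[0,0,0,0,0,0,0]]}}

```text
time: 13.47
ee_pos: [0.6618, -0.1689, 0.1225]
eef_rot: [-0.251, -0.116, 0.698, -0.661]
force: [0.3, 0.1, -0.5]
opening: 0.0002
```

Run:
```python
from h import *
report();go((157,-147,76.7))
```

```text
t 13.4667 local [ 180.5 -146.6  122.5] F [ 0.3  0.2 -0.5] open 0.00023004298061234406 
 [[-0.864 -0.503 -0.002]
 [ 0.001  0.001 -1.   ]
 [ 0.503 -0.864 -0.   ]] [-0.29  1.08  0.55 -0.05  2.04  1.47]
go (157, -147, 76.7) [-0.09  1.71  0.01]
```

Request:
{"method": "drive_tool", "body": {"steps": [[0,0,0,-0.05,0.6,0,0],[0,0,0,-0.04,0.6,0,0],[0,0,0,0,0.51,0,0],[0,0,0,0.3,0,0,0],[0,0,0,0.3,0,0,0],[0,0,0,0.23,0,0,0],[0,0,0.5,0.061,-0.086,0,0],[0,0,0.5,0.061,-0.086,0,0],[0,0,0.5,0.061,-0.086,0,0],[0,0,0.5,0.061,-0.086,0,0]]}}

```text
time: 14.3
ee_pos: [0.6187, -0.1604, 0.1074]
eef_rot: [-0.176, -0.038, 0.706, -0.685]
force: [0.7, -0.7, -0.4]
opening: 0.0002
```

Run:
```python
from h import *
report()
s=camera("scene");w=camera("wrist")
save(np.hstack([cv2.resize(s[150:310,180:340],(400,400)),cv2.resize(w[60:300,100:400],(400,400))]),"st7.png")
```

```text
t 14.3 local [ 136.6 -146.8  107.4] F [ 0.8 -0.6 -0.4] open 0.00019534265128318373 
 [[-0.954 -0.301 -0.002]
 [ 0.002  0.    -1.   ]
 [ 0.301 -0.954  0.   ]] [-0.3   0.78  1.06 -0.03  1.61  1.47]
```

View pics/st7.png

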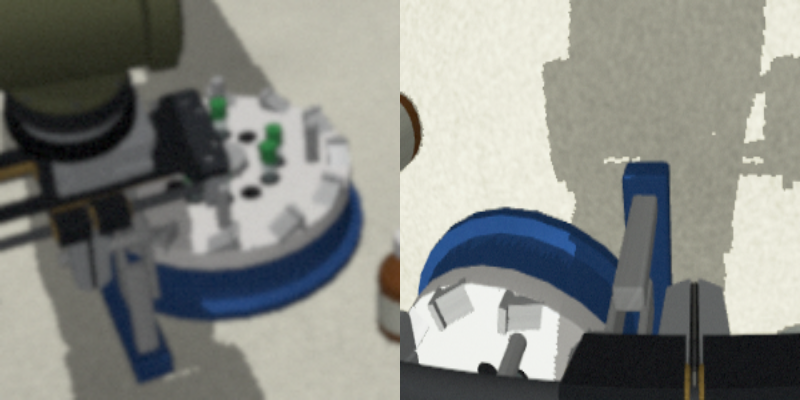

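The bar is now hidden behind the fingers and the post top at (640,205) is clear, so the pawl has left its rest. I'll continue the arc.

Request:
{"method": "drive_tool", "body": {"steps": [[0,0,0.5,0.061,-0.086,0,0],[0,0,0.5,0.061,-0.086,0,0],[0,0,0.5,0.061,-0.086,0,0],[0,0,0.5,0.061,-0.086,0,0],[0,0,0.5,0.061,-0.086,0,0],[0,0,0.5,0.061,-0.086,0,0],[0,0,0.5,0.061,-0.086,0,0],[0,0,0.5,0.061,-0.086,0,0],[0,0,0.5,0.061,-0.086,0,0],[0,0,0.5,0.061,-0.086,0,0]]}}

```text
time: 15.23
ee_pos: [0.6027, -0.1573, 0.1333]
eef_rot: [-0.006, -0.144, -0.692, 0.707]
force: [0.4, -0.0, 0.2]
opening: 0.0009
```

Request:
{"method": "drive_tool", "body": {"steps": [[0,0,0.5,0.061,-0.086,0,0],[0,0,0.5,0.061,-0.086,0,0],[0,0,0.5,0.061,-0.086,0,0],[0,0,0.5,0.061,-0.086,0,0],[0,0,0.5,0.061,-0.086,0,0],[0,0,0.5,0.061,-0.086,0,0],[0,0,0,0,0,0,0],[0,0,0,0,0,0,0],[0,0,0,0,0,0,0],[0,0,0,0,0,0,0]]}}

```text
time: 16.07
ee_pos: [0.5877, -0.1543, 0.1434]
eef_rot: [-0.115, -0.249, -0.662, 0.698]
force: [-0.9, 0.2, 0.3]
opening: 0.0004
```

Run:
```python
from h import *
report()
s=camera("scene");w=camera("wrist")
save(np.hstack([cv2.resize(s[150:310,180:340],(400,400)),cv2.resize(w[60:300,100:400],(400,400))]),"st8.png")
```

```text
t 16.0667 local [ 104.9 -146.8  143.4] F [-0.9  0.1  0.3] open 0.00039710866749159506 
 [[-0.866  0.5   -0.001]
 [ 0.001 -0.001 -1.   ]
 [-0.5   -0.866  0.   ]] [-0.35  0.24  1.84  0.15  0.54  1.31]
```

View pics/st8.png

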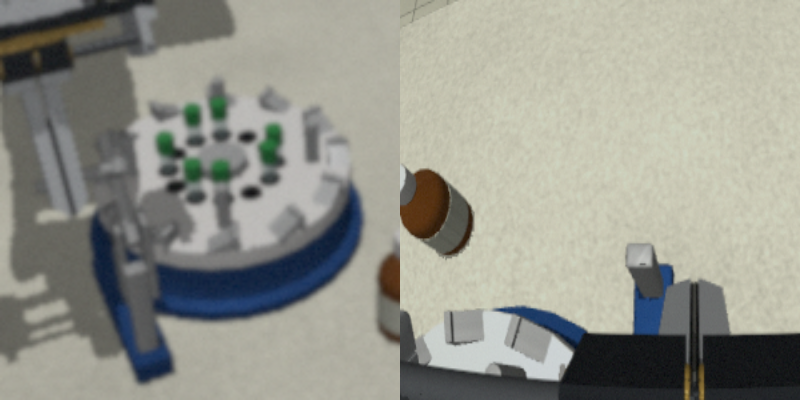

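The fingers are clear and the pawl has fallen forward. I'll rise straight up, retreat sideways, then check.

Request:
{"method": "drive_tool", "body": {"steps": [[0,0,0,-0.45,-0.8,0,0],[0,0,0,-0.45,-0.8,0,0],[0,0,0,-0.45,-0.8,0,0],[0,0,0,0,0,1,0],[0,0,0,0,0,1,0],[0,0,0,0,0,1,0],[0,0,0,0,0,1,0],[0,0,0,0,0,1,0],[0,0,0,0,0,1,0],[0,0,0,0,0,1,0]]}}

```text
time: 17.0
ee_pos: [0.5446, -0.3614, 0.2257]
eef_rot: [-0.115, -0.249, -0.662, 0.698]
force: [1.8, -0.5, -0.6]
opening: 0.0005
```

Request:
{"method": "drive_tool", "body": {"steps": [[0,0,0,0,0,1,0],[0,0,0,0,0,1,0],[0,0,0,0,0,1,0],[0,0,0,0,0,0,0],[0,0,0,0,0,0,0]]}}

```text
time: 17.42
ee_pos: [0.5268, -0.4493, 0.2249]
eef_rot: [-0.114, -0.25, -0.662, 0.698]
force: [-0.3, 1.4, -1.0]
opening: 0.0005
```

Run:
```python
from h import *
report()
t=camera("top");s=camera("scene")
a=cv2.resize(t[150:270,295:455],(800,600),interpolation=cv2.INTER_CUBIC)
a[:190,:250]=cv2.resize(s[190:300,190:335],(250,190))
save(cv2.convertScaleAbs(a,alpha=1.5),"t9.png")
a=cv2.imread("pics/top0.png");b=cv2.cvtColor(t,cv2.COLOR_RGB2BGR)
for n,(x0,y0,x1,y1) in {"rack":(245,160,290,215),"bottle":(318,130,348,162),"jar":(422,224,460,255)}.items():
    print(n,cv2.phaseCorrelate(cv2.cvtColor(a[y0:y1,x0:x1],6).astype(np.float32),cv2.cvtColor(b[y0:y1,x0:x1],6).astype(np.float32)))
```

```text
t 17.4167 local [ 102.7 -448.   224.9] F [-0.5  1.3 -1. ] open 0.0005296619026754106 
 [[-0.867  0.499 -0.003]
 [ 0.003 -0.001 -1.   ]
 [-0.499 -0.867 -0.001]] [-0.88  0.38  1.46  0.41  0.93  0.7 ]
rack ((0.44186394483018887, -0.1662092217768958), 1.0174325526202166)
bottle ((-0.11594144312055121, -0.01217172267175215), 0.9896095355351766)
jar ((-0.03961062352926348, -0.040398612528303346), 0.9660178989171981)
```

Run:
```python
from h import *
b=cv2.imread("pics/top0.png");t=cv2.cvtColor(camera("top"),4)
g=lambda i:cv2.cvtColor(i,6).astype(np.float32)
t6=None
for n,(x0,y0,x1,y1) in {"pawl+bar":(388,168,432,236),"bar only":(402,215,430,232),"teeth top":(310,172,400,195),"teeth left":(303,190,322,255),"rack":(250,163,286,211)}.items():
    A,B=g(b)[y0:y1,x0:x1],g(t)[y0:y1,x0:x1]
    print(n,cv2.phaseCorrelate(A,B,cv2.createHanningWindow((x1-x0,y1-y0),5)),"absdiff",abs(A-B).mean().round(2),np.percentile(abs(A-B),98), "corr",np.corrcoef(A.ravel(),B.ravel())[0,1].round(3))
def orange(i):
    m=cv2.inRange(cv2.cvtColor(i,cv2.COLOR_BGR2HSV),(3,120,60),(20,255,255));m[:155]=0;m[220:]=0;m[:,:240]=0;m[:,295:]=0
    M=cv2.moments(m,True);return M["m10"]/M["m00"],M["m01"]/M["m00"],M["m00"]
print(orange(b),orange(t))
# wheel angle: bright-edge / dark tooth shading correlation over polar rim ring at z=.079
def ring(i,r,z,off=0):
    th=np.radians(np.arange(0,360,.5));P=[proj("top",C+L@np.array([r*np.cos(a),r*np.sin(a),z])) for a in th]
    P=np.array(P,np.float32);return cv2.remap(g(i),P[:,:1].copy(),P[:,1:].copy(),1).ravel()
a=ring(b,.100,.075);c=ring(t,.100,.075);a-=a.mean();c-=c.mean()
k=range(-40,41);sc=[np.dot(a,np.roll(c,-j)) for j in k];print("tooth shift mod 30deg:",k[int(np.argmax(sc))]*.5)
a=ring(b,.078,.105);c=ring(t,.078,.105);a-=a.mean();c-=c.mean()
k=range(0,121);sc=[np.dot(a,np.roll(c,-j)) for j in k];o=np.argsort(sc)[::-1][:5];print("peg shift deg",[k[j]*.5 for j in o])
```

```text
pawl+bar ((0.5385222609229636, 0.06386539756393006), 0.9078427333890656) absdiff 2.8 5.0 corr 0.999
bar only ((-0.0878622911889071, -0.07764184139987229), 0.9123496629573681) absdiff 2.77 4.0 corr 0.997
teeth top ((0.13766062308117455, -0.1168267330545234), 0.8376173204845853) absdiff 3.26 9.0 corr 0.983
teeth left ((-0.16354442679248038, 0.19332919573559337), 0.8974218666553497) absdiff 2.98 7.3200684 corr 0.995
rack ((0.23896635874202232, 0.21151202010877768), 0.9384555187490251) absdiff 1.0 3.0687501 corr 1.0
(267.9246119733925, 189.12860310421286, 451.0) (267.91409691629957, 189.25330396475772, 454.0)
tooth shift mod 30deg: -0.5
peg shift deg [29.5, 29.0, 30.0, 28.5, 30.5]
```

```bash
python3 -c "
from cell import *
print(job_done())"
```

```text
the job is handed in; nothing more can be done
None
```

The job is done and handed in: the wheel is back by one notch, with the pawl down in the next notch. It took about 17.5 s of robot time.

With the fingers closed, I led the pawl over onto its rest by its bar. I then pushed the wheel backward with peg2, and brought the bar back up from the far side until the pawl fell home. Nothing was pinched.

Last checks, comparing the top camera view with the one at the start:
- **Wheel:** it turned about +29.5°, measured on the pegs to about 0.5°. The teeth match their starting positions to within 0.5°, so this is one full notch.
- **Pawl and bar:** that part of the picture matches the start almost exactly (correlation 0.999), so the pawl is down in the notch.
- **Rack, bottle and jar:** none of them moved. One rack comparison showed a 0.4 px shift (about 1 mm), but the centre of its colour patch moved only about 0.1 px, so I put it down to noise.
- **Robot:** the arm was well clear of everything. The largest force reading in the reports was about 4 N, in free motion.

I could not view the final picture because the viewer limit was used up, so the final check rests on these numbers alone.

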